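# Rock the inks before a print run

## Task

Get the inks mixed for the next print run: stand every ink bottle that is lying on the bench upright in the lane of the ink rocker, among the bottles already standing there. Then turn the black clamp knob clockwise until its limiter slips, and stop there after a little slip (less than a third of a turn); only after that turn the red handwheel clockwise one full turn, ending with its handle back over the yellow mark. Leave every bottle standing in the lane, the clamp tight, and the solvent can, tape roll and note block where they are.

Things in the scene. Friction and masses are not known exactly. Their poses are not given: they have to be found in the camera images.
- ink_blue: blue square ink bottle 50 x 50 x 140 mm, 0.18 kg, black cap 30 x 30 mm wide taking up the top 42 mm, body 92 mm tall; origin at the centre of its base, its own z runs up through the cap, x and y square to its faces; at the start it lies on the bench on one of its faces, or is absent (None)
- ink_red: red square ink bottle 50 x 50 x 140 mm, 0.18 kg, black cap 30 x 30 mm wide taking up the top 42 mm, body 92 mm tall; origin at the centre of its base, its own z runs up through the cap, x and y square to its faces; at the start it lies on the bench on one of its faces, or is absent (None)
- ink_yellow: yellow square ink bottle 50 x 50 x 140 mm, 0.18 kg, black cap 30 x 30 mm wide taking up the top 42 mm, body 92 mm tall; origin at the centre of its base, its own z runs up through the cap, x and y square to its faces; at the start it lies on the bench on one of its faces, or is absent (None)
- ink_green: green square ink bottle 50 x 50 x 140 mm, 0.18 kg, black cap 30 x 30 mm wide taking up the top 42 mm, body 92 mm tall; origin at the centre of its base, its own z runs up through the cap, x and y square to its faces; stands in the lane from the start
- ink_white: white square ink bottle 50 x 50 x 140 mm, 0.18 kg, black cap 30 x 30 mm wide taking up the top 42 mm, body 92 mm tall; origin at the centre of its base, its own z runs up through the cap, x and y square to its faces; stands in the lane from the start
- lane (a point): middle of the lane floor on the aluminium rack, 32 mm above the bench; y along the lane, x across it away from the robot, z up. Lane 434 mm long inside, rack 108 mm wide. Fixed lips at the back (face at x +31 mm) and at both ends, 12 mm high. Orange keeper bar in front, 13 mm high: face at x -49 mm open, -38 mm closed. Square bottles fit at x 0
- knob_grip (a point): on the upright axis of the black clamp knob, atop the 107 mm high tower (70 x 50 mm) at the +y end of the rack, 145 mm above the bench; x and y as lane. Bar grip 46 mm long, 14 mm thick, from 23 mm below to 11 mm above this point, over a round foot of 36 mm; it lies along this frame's x when clamp + ratchet = 0 and turns clockwise seen from above by the sum of those two joints
- clamp (a joint): rotation of the clamp spindle (steel flange with a red mark under the knob), rad, growing clockwise seen from above; 0 to 0.5 at the start, 3.0 at its stop, where the keeper bar is fully closed. The knob carries it along almost freely up to the stop
- ratchet (a joint): slip of the black knob on its spindle, rad, growing clockwise; stays 0 until the spindle is at its stop, then the knob's limiter slips at 0.12 N m and this grows; 0.4 is enough, over 2.2 counts as overtightened
- hub (a point): on the upright axis of the red handwheel (156 mm diameter, on the blue gearbox, 178 mm square and 70 mm high, in front of the rack's +y end), at its top, 97 mm above the bench; x and y as lane. The yellow mark on the gearbox lies from here towards -x
- handle_grip (a point): middle of the handwheel's upright black handle: round, 24 mm diameter, 52 mm tall (26 mm below and 25 mm above this point), spins freely on its pin, 62 mm from the hub axis, 127 mm above the bench
- crank (a joint): rotation of the handwheel, rad, growing clockwise seen from above; 0 with the handle over the yellow mark (towards -x of hub), 6.283 after one full turn; stops at -0.6 and 6.9. Turns with about 0.3 N m and stays where it is left; one turn shuttles the rack 30 mm to its -y and back home
- solvent_can: bystander: metal can, 70 mm diameter, 120 mm tall, origin under its centre; leave alone
- tape_roll: bystander: cardboard-coloured tape roll lying flat, 100 mm outside diameter, 45 mm high, origin under its centre; leave alone
- note_block: bystander: white note block 90 x 90 x 35 mm, origin under its centre; leave alone

How it is judged (in metres and radians):
On the way, in this order (a step that is already met when the one before it is completed fails the run):
1. every ink bottle stands upright in the lane (angle between each of ink_blue, ink_red, ink_yellow, ink_green, ink_white's own z axis and vertical below 0.15 rad and x of ink_blue in the frame of lane between -0.03 and 0.022 m and y of ink_blue in the frame of lane between -0.2 and 0.2 m and z of ink_blue in the frame of lane between -0.008 and 0.008 m and x of ink_red in the frame of lane between -0.03 and 0.022 m and y of ink_red in the frame of lane between -0.2 and 0.2 m and z of ink_red in the frame of lane between -0.008 and 0.008 m and x of ink_yellow in the frame of lane between -0.03 and 0.022 m and y of ink_yellow in the frame of lane between -0.2 and 0.2 m and z of ink_yellow in the frame of lane between -0.008 and 0.008 m and x of ink_green in the frame of lane between -0.03 and 0.022 m and y of ink_green in the frame of lane between -0.2 and 0.2 m and z of ink_green in the frame of lane between -0.008 and 0.008 m and x of ink_white in the frame of lane between -0.03 and 0.022 m and y of ink_white in the frame of lane between -0.2 and 0.2 m and z of ink_white in the frame of lane between -0.008 and 0.008 m), for 0.2 s.
2. the clamp is at its stop and the knob has slipped (value of joint clamp above 2.85 rad and value of joint ratchet above 0.2 rad), for 0.1 s.
3. the handwheel is half way round (value of joint clamp above 2.85 rad and value of joint crank between 3 and 4.5 rad).
4. the handwheel has made its full turn (value of joint crank between 6.08 and 6.48 rad), for 0.2 s.
At the end, for the whole second after the job is handed in: every ink bottle present stands upright (within 0.15 rad) on the lane floor, inside the lane and at rest; the clamp joint reads over 2.85 with the knob slipped 0.2 to 2.2 rad; the handwheel has stopped at 6.28 +- 0.2 rad (all of step 1 and all of step 2 and all of step 4 and linear speed of each of ink_blue, ink_red, ink_yellow, ink_green, ink_white below 0.02 m/s and value of joint ratchet below 2.2 rad and velocity of joint crank between -0.1 and 0.1 rad/s); the robot touches nothing.
It fails at once if the knob is overtightened (slips more than 2.2 rad) (value of joint ratchet above 2.2 rad).
It fails at once if the handwheel is turned before the clamp is tight (value of joint crank above 0.6 rad and value of joint clamp below 2.7 rad).
It fails at once if the solvent can is shoved or knocked over (distance of solvent_can from where it was at the start of the episode above 0.03 m or angle between solvent_can's own z axis and vertical above 0.5 rad).
It fails at once if the tape roll is shoved or knocked over (distance of tape_roll from where it was at the start of the episode above 0.03 m or angle between tape_roll's own z axis and vertical above 0.5 rad).
It fails at once if the note block is shoved or knocked over (distance of note_block from where it was at the start of the episode above 0.03 m or angle between note_block's own z axis and vertical above 0.5 rad).
Of ink_blue, ink_red, ink_yellow only 2 to 3 are there at a start; the rules pass over those that are not, and their reading is None.
At some moment in a run one of ink_blue, ink_red, ink_yellow may be knocked a few centimetres aside while the robot is not near it.
Once in a run the grip may slacken for a moment while it holds something.
It also fails if it takes over 210 s, if anything falls off the work surface, if the arm or the gripper's body presses on something with over 40 N, if the wrist force passes 120 N, or if a joint passes its speed limit or range.

## Robot

A 6-joint arm with a two-finger parallel gripper is mounted at the origin on the work surface. World frame = base frame: x ahead of the robot, y to its left, z up, the work surface at z = 0. Lengths are in mm, angles in rad, forces in N, time in s.
With the tool pointing down it reaches from about 200 to 875 mm from the base axis. Payload 3.4 kg.
Tool frame: the origin (TCP) lies midway between the tips of the shut fingers; the grasp point (between the pads) lies 19 mm behind it (bot.hold_point_z is the distance from the TCP to the grasp point, in mm); z points along the fingers, y is the line along which they close (so a half turn about z gives the same grasp; the last joint's range is limited). The gripper opens to 94 mm and grips with 3 to 60 N. Pads are 16 mm wide; open, the fingers measure 119 mm over their backs; the gripper's body (75 mm by 177 mm) begins 78 mm behind the grasp point.
Start: joints at [-1.44, 0.276, 1.505, -0, 1.361, -0.121], TCP at [143.257, -556.905, 205.493] pointing down, gripper open.
Joint ranges: [-2.89, 2.89], [-0.75, 2.08], [0.22, 2.7], [-1.18, 4.32], [0.11, 2.71], [-2.7, 2.7]. Speed limits (rad/s): [2.57, 2.57, 3.14, 3.14, 3.14, 3.14].

## Interface

Orientations are given as a rotation vector (axis times angle).
In Python, from bench import bot gives the robot as it stands.
- The arm moves only by the shell command python3 -m crank 'ROWS' [OPENING] [FORCE]. ROWS is text: rows parted by semicolons, each of 4 numbers parted by spaces: the shift along the tool's x, y, z in cm, then the turn about the tool's z in units of 10 degrees (1.0 is 10 degrees). A call has 1 to 8 rows; each row is the pose to reach, as a shift and turn from the pose commanded when the call began, along the tool's axes at that moment; what a row does not reach only later rows make up. A row lasts 1/8 s, in which the tool goes at most 62.5 mm and 10.7 degrees, less where a joint would pass 70% of its speed; a pose out of reach is approached as far as the arm can. A call with a gripper value outside its range is refused whole. OPENING is the closure in counts, from 0 (fully open) to 255 (shut), set as the call begins (- or left out, the last holds). The fingers move at their own pace and stop on an object; FORCE is the grip in N (left out, the last holds). Time passes only in rows, so rows that repeat a pose let the fingers close. It gives the time, the measured TCP pose, the force, the opening and the grip force at its end, in the units of the state.
- bot.get_obs(): the state, without advancing time (a new reading comes with each control period).
- bot.grab_frame(name): name is "scene" or "top" or "wrist"; returns the picture (400x640x3 uint8, red, green, blue); there is no depth.
- bot.camera_info(name): a dict with "intrinsics" (3x3 intrinsics, pixels), "R" (3x3) and "t" (3): a world point X has camera coordinates R X + t. Camera axes: x right, y down, z forward; pixel columns grow to the right and rows downward; lengths in mm; the calibration is good to about 2 mm. A picture is of the moment at which its call begins: read the wrist's pose just before it. camera_info takes no time and is no camera call; for the wrist camera it gives the pose at the moment of the call.
- bot.job_done(): hands the job in; it is judged then, once.
Trained networks look in the newest picture that a camera, given by its name, has taken for a name from the list of things; names that differ only in an ending like _2 or _b are one class to them, and where a whole thing is asked for, a point or a joint stands for the part that bears it (a point fixed in the world has none). Each returns a list of dicts, best first, with "p" (0 to 1); they miss things now and then, are a little off and sometimes report something else, mostly with a low value. They report only what shows in the picture. A call takes as long as a camera call.
- bot.look_for(camera, thing): "point" ([x, y, z] in mm, in the coordinates of the camera as it stood for that picture, good to about 4 mm: the middle of the surface that is visible of it).
The state is a dict: "time": time; "joints": joint angles; "joint_velocities": joint speeds; "effort": joint torques, N m; "tcp_pos": TCP position; "orientation": TCP orientation; "contact_force": force on the tool from outside, world axes, zero at the start; "wrist_torque": the same for the moment, N m; "width": finger opening in mm; "grip_force": force on a finger pad.
Only numpy, scipy, OpenCV 4.12 (cv2) and the standard library are available. Lean on these libraries where they do the work, as an engineer would, in place of code of your own. Each camera call takes 0.05 s, during which the arm holds its last target. There are 200 camera calls.

## Working session

There is one attempt and no reset: what is moved stays moved. The work goes in short steps, Python scripts to look and compute and a shell command to move; the robot and the scene stay as the last step left them, time stands still between calls to the robot, and variables do not carry over. Pictures are saved under pics/ and viewed, at most 14 in all, crops included, and the job is handed in when it is done.

```bash
ls; mkdir -p pics
cat > h.py <<'E'
import numpy as np, cv2
from scipy.spatial.transform import Rotation as Rn
from bench import bot
def snap(cam,fn=None):
    ci=bot.camera_info(cam); im=bot.grab_frame(cam)
    if fn: cv2.imwrite('pics/'+fn,im[:,:,::-1])
    return ci,im
def look(cam,ci,things):
    R=np.array(ci['R']);t=np.array(ci['t']);K=np.array(ci['intrinsics'])
    for n in things:
        for d in bot.look_for(cam,n)[:2]:
            p=np.array(d['point']);q=K@p
            print(cam,n,round(d['p'],2),np.round(R.T@(p-t)),np.round(q[:2]/q[2]))
def ray(ci,uv,z):
    R=np.array(ci['R']);t=np.array(ci['t']);K=np.array(ci['intrinsics'])
    c=-R.T@t; d=R.T@np.linalg.inv(K)@np.array([uv[0],uv[1],1.])
    return c+d*(z-c[2])/d[2]
def st():
    o=bot.get_obs(); print(round(o['time'],2),np.round(o['tcp_pos'],1),np.round(Rn.from_rotvec(o['orientation']).as_matrix(),3).tolist(),np.round(o['joints'],2),o['width'],o['grip_force'],np.round(o['contact_force'],1))
E
python3 - <<'E'
from h import *
st()
for c in ['top','scene']:
    ci,im=snap(c,c+'0.png')
    look(c,ci,['ink_blue','ink_red','ink_yellow','ink_green','ink_white','knob_grip','hub','handle_grip','solvent_can','tape_roll','note_block'])
E
```

```text
pics
0.0 [ 143.2 -556.3  204.7] [[0.968, 0.249, -0.0], [0.249, -0.968, 0.002], [0.0, -0.002, -1.0]] [-1.44  0.28  1.51 -0.    1.36 -0.12] 94.35205910552953 0.0 [-0.1  0.2 -0.2]
top ink_blue 0.75 [428. 142.  49.] [267. 231.]
top ink_red 0.74 [652. 411.  28.] [195. 169.]
top ink_red 0.62 [430. -19.  48.] [313. 231.]
top ink_yellow 0.74 [ 461. -193.   47.] [363. 223.]
top ink_green 0.82 [608. 193. 125.] [252. 175.]
top ink_green 0.73 [576. 153.  32.] [265. 190.]
top ink_white 0.75 [612. -96. 119.] [337. 176.]
top hub 0.92 [575. 153.  31.] [265. 191.]
top handle_grip 0.61 [471. 318.  93.] [214. 216.]
top handle_grip 0.4 [432. 143.  47.] [266. 230.]
top solvent_can 0.66 [ 668. -368.  118.] [416. 161.]
top tape_roll 0.6 [ 315. -447.   45.] [437. 266.]
top note_block 0.65 [651. 408.  29.] [195. 169.]
scene ink_blue 0.66 [448. 136.  46.] [352. 187.]
scene ink_red 0.95 [450. -20.  44.] [309. 197.]
scene ink_yellow 0.59 [ 486. -191.   42.] [262. 218.]
scene ink_green 0.59 [630. 192. 118.] [390. 210.]
scene ink_white 0.63 [ 646. -105.  122.] [299. 236.]
scene knob_grip 0.91 [637.  58.  35.] [348. 237.]
scene knob_grip 0.65 [477. 318.  96.] [406. 171.]
scene hub 0.93 [615. 122.  37.] [365. 227.]
scene handle_grip 0.98 [475. 318.  97.] [405. 171.]
scene solvent_can 0.89 [ 708. -373.  108.] [211. 280.]
scene solvent_can 0.6 [618. 278. 126.] [414. 199.]
scene tape_roll 0.64 [ 333. -448.   35.] [180. 202.]
scene note_block 0.57 [662. 412.  36.] [453. 217.]
scene note_block 0.21 [634.  62.  34.] [349. 236.]
```

```bash
python3 -c "
import cv2
a=cv2.imread('pics/top0.png')[130:300,170:470]; cv2.imwrite('pics/t0.png',cv2.resize(a,(800,453),interpolation=3))
a=cv2.imread('pics/scene0.png')[120:320,160:500]; cv2.imwrite('pics/s0.png',cv2.resize(a,(800,471),interpolation=3))"
```

```text
(no output)
```

View pics/t0.png

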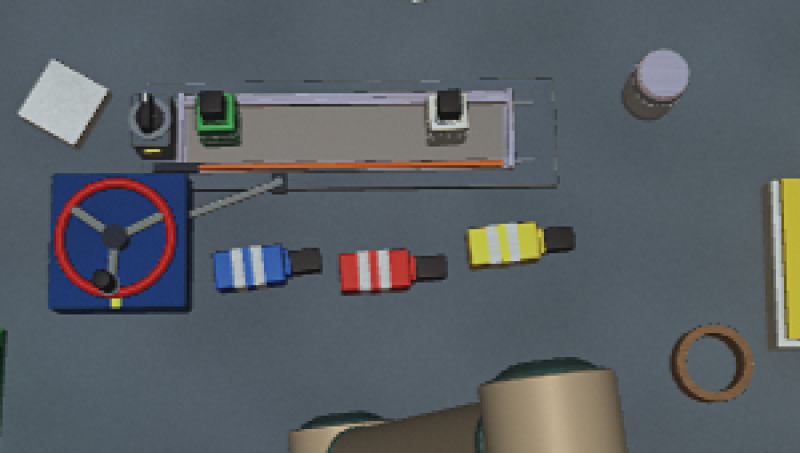

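View pics/s0.png

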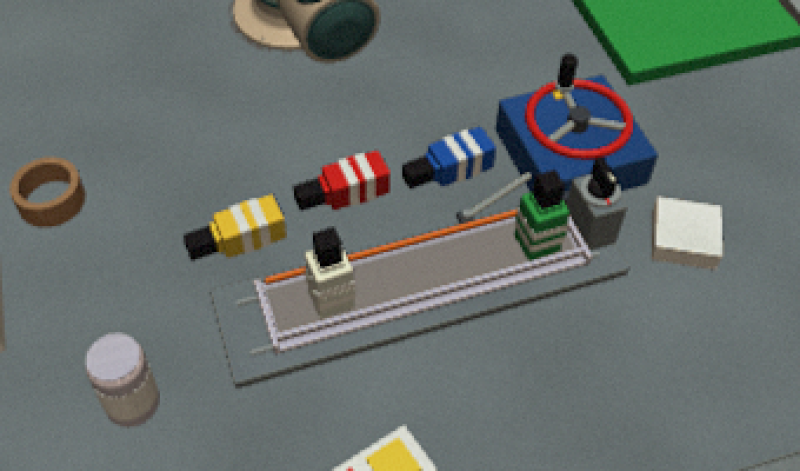

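The top view shows blue, red and yellow lying at crop (250,268), (375,270), (505,243), with their caps to the right (-y). Green and white stand at the left and right ends of the lane, and the handle is over the yellow mark. I'll hover so the wrist camera gets a closer look.

```bash
python3 -m crank '40 -36 -17 -7.5;40 -36 -17 -7.5;40 -36 -17 -7.5;40 -36 -17 -7.5;40 -36 -17 -7.5;40 -36 -17 -7.5;40 -36 -17 -7.5;40 -36 -17 -7.5' 0 5
python3 - <<'E'
from h import *
st()
ci,im=snap('wrist','w0.png'); R=np.array(ci['R']);print('cam',-R.T@np.array(ci['t']),R.round(2).tolist(), np.array(ci['intrinsics'])[0])
look('wrist',ci,['ink_blue','ink_red','ink_yellow','ink_green','ink_white'])
E
```

```text
time: 2.2
tcp_pos: [407.7, -158.0, 357.0]
orientation: [2.231, 2.21, 0.0]
contact_force: [1.0, 0.3, 0.2]
width: 94.3
grip_force: 0.0
2.2 [ 407.7 -158.   357. ] [[0.009, 1.0, 0.001], [1.0, -0.009, -0.001], [-0.001, 0.001, -1.0]] [-0.53  0.01  1.46 -0.    1.67 -0.52] 94.31071753062784 0.0 [1.  0.3 0.2]
cam [408.08816977 -77.44314706 535.51445319] [[1.0, -0.01, 0.0], [-0.01, -0.96, 0.28], [-0.0, -0.28, -0.96]] [285.97767043   0.         320.37694065]
wrist ink_blue 0.95 [441.  79.  38.] [341.  15.]
wrist ink_red 0.77 [431. -14.  44.] [335.  81.]
wrist ink_yellow 0.89 [ 472. -180.   48.] [358. 183.]
wrist ink_white 0.65 [613. -95. 122.] [466. 134.]
```

View pics/w0.png

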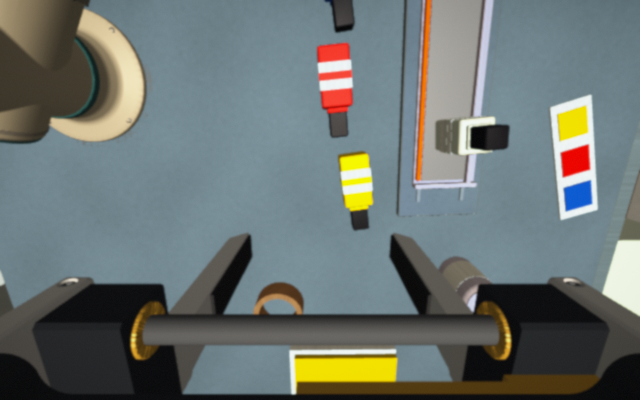

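The red and yellow bottles are fully visible at (336,88) and (355,188). The lane end corner is near (475,185) and the orange keeper runs from (418,180) to (430,0).

```bash
cat >> h.py <<'E'
from scipy.optimize import minimize
HUE={'red':[(0,6),(174,180)],'yellow':[(22,35)],'blue':[(105,125)],'green':[(50,80)]}
def proj(ci,X):
    R=np.array(ci['R']);t=np.array(ci['t']);K=np.array(ci['intrinsics'])
    q=(K@(R@np.asarray(X,float).T+t[:,None])); return (q[:2]/q[2]).T
def fit(ci,im,col,x,y,yaw=-1.57,rad=75,blk=None):
    """lying bottle: body centre x,y and direction of its own z"""
    S=4
    hsv=cv2.cvtColor(im,cv2.COLOR_RGB2HSV); m=np.zeros(im.shape[:2],np.uint8)
    for a,b in HUE[col]: m|=cv2.inRange(hsv,(a,110,60),(b,255,255))
    c=proj(ci,[[x,y,30]])[0]; g=np.zeros_like(m); cv2.circle(g,tuple(int(v) for v in c),rad,255,-1); m&=g
    n,l,s,_=cv2.connectedComponentsWithStats(m)
    for k in range(1,n):
        if s[k,4]<25: m[l==k]=0
    H=cv2.convexHull(cv2.findNonZero(cv2.resize(m,None,fx=S,fy=S,interpolation=cv2.INTER_NEAREST)))
    A=np.zeros((im.shape[0]*S,im.shape[1]*S),np.uint8); cv2.fillConvexPoly(A,H,1)
    B=np.array([[i,j,k] for i in(-46,46) for j in(-25,25) for k in(0,50)],float)
    def cost(p):
        r=np.array([[np.cos(p[2]/50),-np.sin(p[2]/50),0],[np.sin(p[2]/50),np.cos(p[2]/50),0],[0,0,1]])
        P=proj(ci,B@r.T+[p[0],p[1],0]); C=np.zeros_like(A)
        cv2.fillConvexPoly(C,cv2.convexHull(np.round((P+.5)*S).astype(np.int32)),1)
        return 1-(A&C).sum()/((A|C).sum())
    best=None
    for _ in range(3):
        p0=[x,y,yaw*50] if best is None else best.x
        best=minimize(cost,p0,method='Nelder-Mead',options=dict(initial_simplex=np.array(p0)+np.array([[0,0,0],[12,0,0],[0,12,0],[0,0,10]])))
    x,y,w=best.x;w/=50
    d=np.array([np.cos(w),np.sin(w)]); cap=np.array([x,y])+d*(119-46)
    print(col,'body',round(x,1),round(y,1),'yaw',round(np.degrees(w),1),'capgrip',cap.round(1),'1-iou',round(best.fun,3)); return best.x
E
python3 - <<'E'
from h import *
o=bot.get_obs()
ci=bot.camera_info('wrist'); im=cv2.imread('pics/w0.png')[:,:,::-1].copy()
fit(ci,im,'yellow',470,-180); fit(ci,im,'red',440,-10)
cit=bot.camera_info('top'); it=cv2.imread('pics/top0.png')[:,:,::-1].copy()
for c,x,y in(('yellow',465,-185),('red',435,-5),('blue',435,145)): fit(cit,it,c,x,y,rad=35)
cv2.imwrite('pics/l0.png',cv2.resize(im[0:220,395:515],None,fx=5,fy=5,interpolation=cv2.INTER_CUBIC)[500:1100,::-1][:,::-1][:, :600])
E
```

```text
yellow body 467.5 -180.4 yaw -82.8 capgrip [ 476.6 -252.8] 1-iou 0.057
red body 429.5 -10.9 yaw -85.1 capgrip [435.8 -83.6] 1-iou 0.066
yellow body 472.1 -180.3 yaw -81.6 capgrip [ 482.7 -252.5] 1-iou 0.128
red body 432.8 -8.8 yaw -82.4 capgrip [442.4 -81.2] 1-iou 0.139
blue body 444.1 182.5 yaw -96.8 capgrip [435.4 110. ] 1-iou 0.619
```

View pics/l0.png

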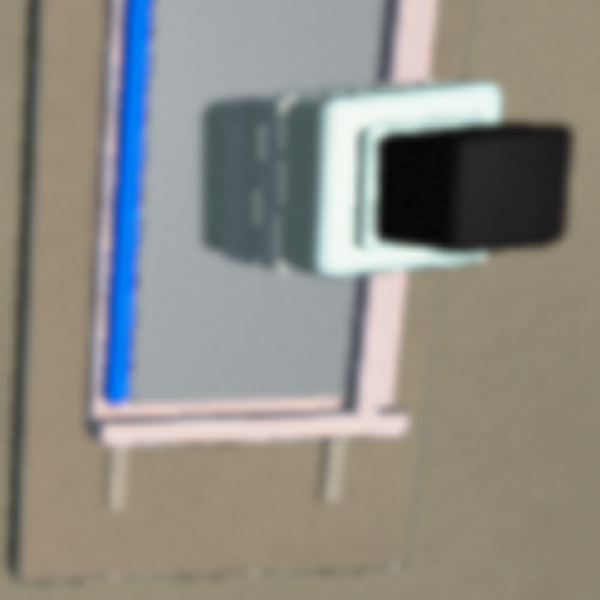

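The crop shows the back lip's top edge from (358,405) to (391,60), the end lip's floor edge at (240,402) and the keeper's right edge from (130,400) to (150,50).

Run:
```python
from h import *
ci=bot.camera_info('wrist')
f=lambda u,v,z:ray(ci,(395+u/5-.4,100+v/5-.4),z).round(1)[:2]
print('back',f(358,405,44),f(391,60,44));print('end',f(145,406,32),f(335,400,32), f(240,402,32));print('bar',f(130,400,45),f(150,50,45))
print('white base front', f(205,245,32),f(205,105,32))
cit=bot.camera_info('top')
g=lambda u,v,z:ray(cit,(170+u/2.667,130+v/2.667),z).round(1)[:2]
print('top: R end inner',g(508,130,44),'L end inner',g(183,130,44),'back',g(185,103,44),g(505,97,44),'bar',g(205,164,45),g(500,160,45))
print('knob',g(150,108,145),'hub',g(116,237,97),'handle',g(103,280,140))
```

```text
back [ 658.8 -180.1] [654.8 -65.8]
end [ 589.1 -182. ] [ 656.5 -180.6] [ 622.8 -181. ]
bar [ 579.  -177.2] [575.7 -61.8]
white base front [ 604.9 -125.6] [600.2 -79.1]
top: R end inner [ 621.4 -185.3] L end inner [614.3 248.3] back [651.5 247.2] [ 666.9 -181.5] bar [568.2 217.1] [ 579.9 -174.4]
knob [617.5 276.9] hub [459.8 320.3] handle [398.7 325.6]
```

```bash
python3 -m crank '-9.4 7 20 -0.8;-9.4 7 20 -0.8;-9.4 7 20 -0.8;-9.4 7 20 -0.8;-9.4 7 20 -0.8;-9.4 7 20 -0.8' 0 5
python3 - <<'E'
from h import *
st()
ci,im=snap('wrist','w1.png')
fit(ci,im,'yellow',467,-180,rad=160)
E
```

```text
time: 3.25
tcp_pos: [475.4, -255.2, 157.1]
orientation: [2.075, 2.358, 0.0]
contact_force: [0.4, -0.4, 0.1]
width: 93.9
grip_force: 0.0
3.25 [ 475.4 -255.2  157.1] [[-0.127, 0.992, 0.0], [0.992, 0.127, -0.0], [-0.0, 0.0, -1.0]] [-0.62  0.25  1.66  0.    1.23 -0.75] 93.93719818365496 0.0 [ 0.4 -0.4  0.1]
yellow body 469.8 -176.8 yaw -82.6 capgrip [ 479.1 -249.2] 1-iou 0.059
```

View pics/w1.png

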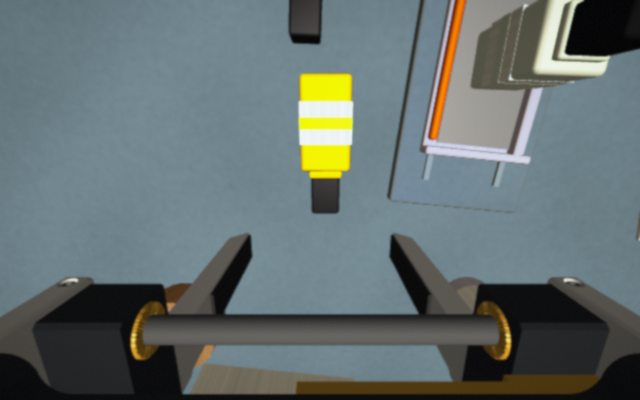

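The yellow bottle's body is at (326,122) and its cap at (325,195), lined up with the fingers. I'll go down and grip the cap.

```bash
python3 -m crank '0.6 0.4 10 0;0.6 0.4 15.1 0;0.6 0.4 15.1 0;0.6 0.4 15.1 0;0.6 0.4 15.1 0' 0 6;python3 -m crank '0 0 0 0;0 0 0 0;0 0 0 0;0 0 0 0;0 0 0 0;0 0 0 0' 255 6;python3 -m crank '0 0 -2 0;0 0 -4 0;0 0 -6 0;0 0 -8 0;0 0 -10 0;0 0 -12 0;0 0 -14 0;0 0 -15 0';python3 - <<'E'
from h import *
st()
ci,im=snap('wrist','w2.png')
E
```

```text
time: 3.92
tcp_pos: [480.9, -248.9, 7.5]
orientation: [2.07, 2.357, 0.001]
contact_force: [0.8, -0.0, 1.2]
width: 93.4
grip_force: 0.0
time: 4.68
tcp_pos: [479.2, -247.9, 5.0]
orientation: [-2.073, -2.361, 0.0]
contact_force: [-0.2, -0.4, 0.1]
width: 37.3
grip_force: 0.0
time: 5.68
tcp_pos: [479.4, -248.0, 155.8]
orientation: [2.072, 2.36, 0.0]
contact_force: [-0.5, 0.3, -0.9]
width: 29.7
grip_force: 0.6
5.67 [ 479.4 -248.   155.8] [[-0.129, 0.992, 0.001], [0.992, 0.129, -0.0], [-0.0, 0.001, -1.0]] [-0.61  0.26  1.66  0.    1.22 -0.74] 29.70983506623613 0.6012153066694736 [-0.5  0.3 -0.9]
```

View pics/w2.png

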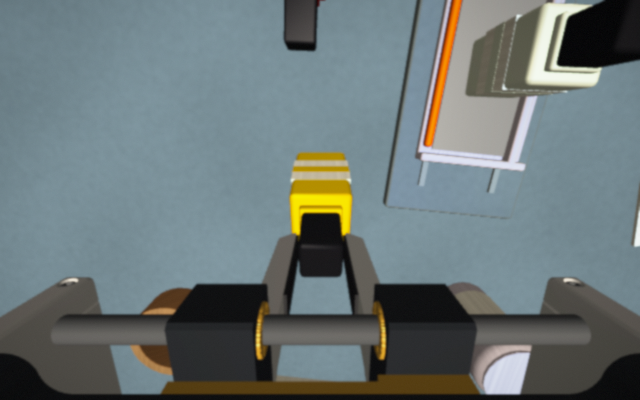

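Yellow was picked up and hangs from its cap at (320,235), with the body below. I'll hold for a moment, then check how vertical it is.

```bash
python3 -m crank '0 0 0 0;0 0 0 0;0 0 0 0;0 0 0 0;0 0 0 0;0 0 0 0'
cat >> h.py <<'E'
def hang(ci,im,col,dz=119):
    """held bottle: tilt about the closing axis and grip distance from base, from body hull"""
    o=bot.get_obs(); M=Rn.from_rotvec(o['orientation']).as_matrix(); g=np.array(o['tcp_pos'])-M[:,2]*bot.hold_point_z
    hsv=cv2.cvtColor(im,cv2.COLOR_RGB2HSV); m=np.zeros(im.shape[:2],np.uint8)
    for a,b in HUE[col]: m|=cv2.inRange(hsv,(a,110,50),(b,255,255))
    c=proj(ci,[g-[0,0,60]])[0]; q=np.zeros_like(m); cv2.circle(q,tuple(int(v) for v in c),75,255,-1); m&=q
    H=cv2.convexHull(cv2.findNonZero(m)); A=np.zeros_like(m); cv2.fillConvexPoly(A,H,1)
    B=np.array([[i,j,k] for i in(-25,25) for j in(-25,25) for k in(0,92)],float)
    def cost(p):
        r=Rn.from_rotvec([0,p[0]/50,0]).as_matrix(); L=(B-[p[2],p[3],p[1]])@r.T  # tool-like frame, z up
        W=g+np.outer(L[:,0],M[:,0])+np.outer(L[:,1],M[:,1])-np.outer(L[:,2],M[:,2])
        C=np.zeros_like(A); cv2.fillConvexPoly(C,cv2.convexHull(np.round(proj(ci,W)).astype(np.int32)),1)
        return 1-(A&C).sum()/((A|C).sum())
    best=min((minimize(cost,[t*50,dz,0,0],method='Nelder-Mead',options=dict(initial_simplex=np.array([t*50,dz,0,0])+np.array([[0,0,0,0],[10,0,0,0],[0,8,0,0],[0,0,5,0],[0,0,0,5]]))) for t in(-.5,-.2,0,.2,.5)),key=lambda b:b.fun)
    print('tilt',best.x[0]/50,'grip-from-base',best.x[1],'off',best.x[2:],best.fun,'box',cv2.boundingRect(H))
E
python3 - <<'E'
from h import *
st()
ci,im=snap('wrist','w3.png'); hang(ci,im,'yellow')
ci,im=snap('scene','s3.png'); cv2.imwrite('pics/s3c.png',cv2.resize(im[150:350,170:370,::-1],None,fx=3,fy=3))
E
```

```text
time: 6.48
tcp_pos: [479.3, -248.0, 155.0]
orientation: [2.073, 2.361, -0.0]
contact_force: [-0.1, 0.1, -0.6]
width: 0.5
grip_force: 0.0
6.47 [ 479.3 -248.   155. ] [[-0.129, 0.992, -0.0], [0.992, 0.129, -0.0], [-0.0, -0.0, -1.0]] [-0.61  0.26  1.66 -0.    1.22 -0.74] 0.536043330740873 0.0 [-0.1  0.1 -0.6]
tilt 0.02480285085249152 grip-from-base 180.49974646777662 off [-24.21461688   0.39181209] 0.016634322151372283 box (292, 154, 58, 64)
```

View pics/s3c.png

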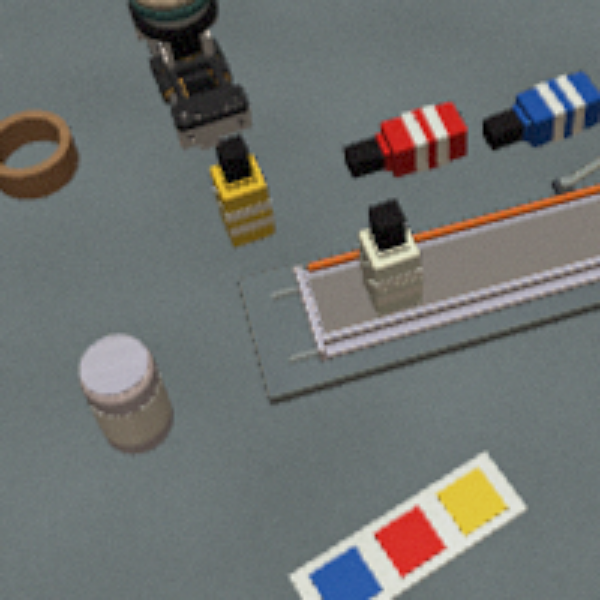

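The grip closed before it was firm and yellow dropped, but it landed standing at crop (243,200). It's upright, so I'll grip it from above.

```bash
sed -i 's/def hang(ci,im,col,dz=119):/def hang(ci,im,col,dz=119,w=0):/; s/return 1-(A&C).sum()\/((A|C).sum())$/return 1-(A\&C).sum()\/((A|C).sum())+HW(locals())/' h.py; sed -i '1a HW=lambda l:(l["w"]*((l["p"][1]-l["dz"])**2+l["p"][0]**2) if isinstance(l.get("w"),(int,float)) and "dz" in l else 0)' h.py
python3 - <<'E'
from h import *
ci=bot.camera_info('wrist'); im=cv2.imread('pics/w3.png')[:,:,::-1].copy()
import h
h.HW=lambda l: .0005*((l['p'][1]-174)**2+l['p'][0]**2)
hang(ci,im,'yellow',174)
E
```

```text
tilt 0.02923668542965293 grip-from-base 176.1501301120207 off [-25.85341588   0.48817197] 0.023479128410680963 box (292, 154, 58, 64)
```

```bash
python3 -m crank '0 0 0 0;2.5 0 0 0;2.5 0 0 0;2.5 0 0 0;2.5 0 0 0;2.5 0 0 0;2.5 0 0 0' 100 14;python3 -m crank '0 0 2.5 0;0 0 5.2 0;0 0 5.2 0;0 0 5.2 0'|head -5;python3 -m crank '0 0 0 0;0 0 0 0;0 0 0 0;0 0 0 0;0 0 0 0;0 0 0 0;0 0 0 0;0 0 0 0' 255 14
```

```text
time: 7.45
tcp_pos: [476.0, -223.4, 155.0]
orientation: [2.073, 2.36, -0.0]
contact_force: [0.1, -0.1, -0.0]
width: 56.5
grip_force: 0.0
time: 7.95
tcp_pos: [476.6, -223.6, 103.8]
orientation: [2.072, 2.36, 0.0]
contact_force: [0.6, 0.1, -0.3]
width: 57.3
time: 8.95
tcp_pos: [476.2, -223.3, 103.5]
orientation: [2.072, 2.36, 0.0]
contact_force: [-1.3, 0.5, 5.5]
width: 29.8
grip_force: 14.0
```

```bash
python3 -m crank '0 0 -6 0;0 0 -7.5 0;18.3 2.4 -7.5 0.55;18.3 2.4 -7.5 0.55;18.3 2.4 -7.5 0.55;16.4 17 -7.5 0.55;16.4 17 -7.5 0.55;16.4 17 -7.5 0.55';python3 -m crank '0 0 0 0;0 0 0 0';python3 - <<'E'
from h import *
st()
ci,im=snap('wrist','w4.png'); hang(ci,im,'yellow')
ci,im=snap('scene','s4.png');look('scene',ci,['ink_yellow','ink_red','ink_blue'])
E
```

```text
time: 9.95
tcp_pos: [626.0, -38.1, 175.5]
orientation: [-2.182, -2.259, 0.001]
contact_force: [-0.3, 0.9, -1.7]
width: 30.0
grip_force: 14.0
time: 10.2
tcp_pos: [621.5, -38.4, 176.7]
orientation: [-2.182, -2.256, 0.004]
contact_force: [-0.7, -0.0, -2.8]
width: 29.8
grip_force: 14.0
10.2 [621.5 -38.4 176.7] [[-0.034, 0.999, -0.004], [0.999, 0.034, 0.0], [0.001, -0.004, -1.0]] [-0.17  0.37  1.44 -0.    1.34 -0.21] 29.761889743870142 13.998548090457916 [-0.7 -0.  -2.8]
tilt 0.20622893974750156 grip-from-base 178.56828945914003 off [-23.97902111   0.42129763] 0.14502956913545484 box (286, 181, 69, 55)
scene ink_yellow 0.95 [643. -47. 144.] [317. 226.]
scene ink_red 0.61 [448. -48.  42.] [301. 199.]
scene ink_blue 0.96 [447. 139.  48.] [353. 186.]
```

View pics/w4.png

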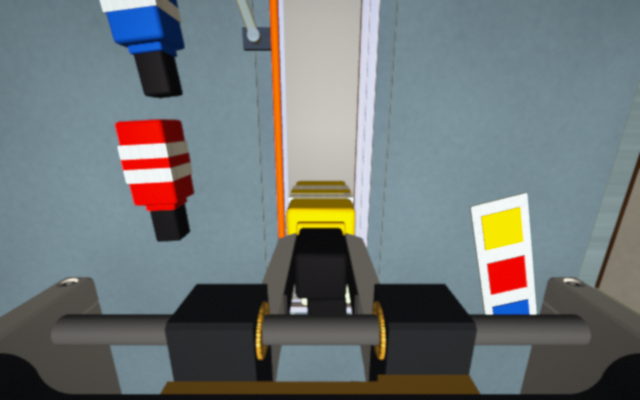

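Yellow hangs upright over the lane at (320,210). Red has been knocked and is now at (155,165), so I'll locate it again after placing yellow.

```bash
python3 -m crank '0 0.1 2 0;0 0.1 3.5 0;0 0.1 4 0;0 0.1 4.1 0;0 0.1 4.1 0;0 0.1 4.1 0';python3 -m crank '0 0 0 0;0 0 0 0;0 0 0 0;0 0 0 0;0 0 0 0' 100 12;python3 -m crank '0 0 -4 0;0 0 -8 0;0 0 -8 0;0 -15 -8 0;0 -15 -8 0;0 -15 -8 0;0 -15 -8 0;0 -15 -8 0' 0;python3 - <<'E'
from h import *
st()
ci,im=snap('wrist','w5.png'); fit(ci,im,'red',432,-40,rad=120); fit(ci,im,'blue',440,110,rad=120)
look('wrist',ci,['ink_red','ink_blue','ink_yellow'])
ci,im=snap('scene','s5.png');look('scene',ci,['ink_yellow','ink_red','ink_blue'])
E
```

```text
time: 11.2
tcp_pos: [624.7, -38.6, 137.5]
orientation: [2.183, 2.258, 0.001]
contact_force: [0.7, 0.6, -2.8]
width: 29.6
grip_force: 14.0
time: 11.82
tcp_pos: [624.4, -38.5, 137.1]
orientation: [2.184, 2.258, -0.0]
contact_force: [-0.9, -0.0, 0.9]
width: 57.2
grip_force: 0.0
time: 12.82
tcp_pos: [475.6, -43.7, 216.8]
orientation: [2.183, 2.258, 0.001]
contact_force: [0.1, -0.5, 0.3]
width: 93.3
grip_force: 0.0
12.82 [475.6 -43.7 216.8] [[-0.034, 0.999, 0.001], [0.999, 0.034, -0.0], [-0.0, 0.001, -1.0]] [-0.24  0.12  1.68  0.    1.34 -0.27] 93.34298375241079 0.0 [ 0.1 -0.5  0.3]
red body 431.0 -7.6 yaw -85.9 capgrip [436.2 -80.4] 1-iou 0.066
blue body 434.9 155.0 yaw -83.5 capgrip [443.2  82.5] 1-iou 0.054
wrist ink_red 0.93 [433. -11.  48.] [287. 163.]
wrist ink_blue 0.55 [440. 123.  49.] [293.  38.]
wrist ink_yellow 0.67 [612. -30. 118.] [458. 196.]
scene ink_yellow 0.93 [640. -45. 124.] [318. 229.]
scene ink_red 0.96 [446. -19.  41.] [309. 197.]
scene ink_blue 0.96 [446. 137.  43.] [352. 187.]
```

View pics/w5.png

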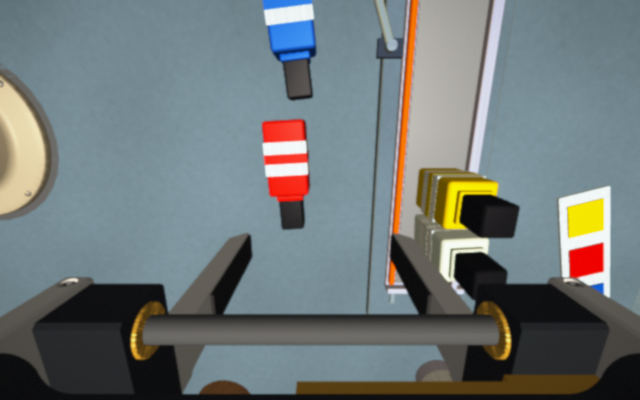

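Yellow now stands in the lane at (465,200) beside white, and red lies at (287,160). Red is next.

```bash
python3 -m crank '-3.4 -4.1 5 -0.2;-3.4 -4.1 11 -0.2;-3.4 -4.1 16 -0.2;-3.4 -4.1 19 -0.2;-3.4 -4.1 21 -0.2;-3.4 -4.1 21 -0.2;-3.4 -4.1 21 -0.2;-3.4 -4.1 21 -0.2' 100 6;python3 -m crank '0 0 0 0;0 0 0 0;0 0 0 0;0 0 0 0;0 0 0 0;0 0 0 0;0 0 0 0;0 0 0 0' 255 6;python3 -m crank '0 0 -2 0;0 0 -4 0;0 0 -6 0;0 0 -8 0;0 0 -10 0;0 0 -11 0;0 0 -12 0;0 0 -12 0';python3 - <<'E'
from h import *
ci,im=snap('wrist','w6.png');hang(ci,im,'red')
E
```

```text
time: 14.22
tcp_pos: [435.6, -79.2, 8.1]
orientation: [2.142, 2.295, 0.001]
contact_force: [0.2, 0.2, -0.2]
width: 57.0
grip_force: 0.0
time: 15.22
tcp_pos: [435.1, -79.1, 7.3]
orientation: [2.143, 2.296, 0.001]
contact_force: [0.1, 0.4, 3.9]
width: 30.2
grip_force: 6.0
time: 16.23
tcp_pos: [434.7, -79.0, 127.2]
orientation: [2.144, 2.296, 0.0]
contact_force: [-0.2, 0.3, -1.9]
width: 29.9
grip_force: 6.0
tilt -0.045785985258982705 grip-from-base 135.43456490794298 off [-21.29263581   1.19596541] 0.08710686645809318 box (281, 149, 79, 86)
```

View pics/w6.png

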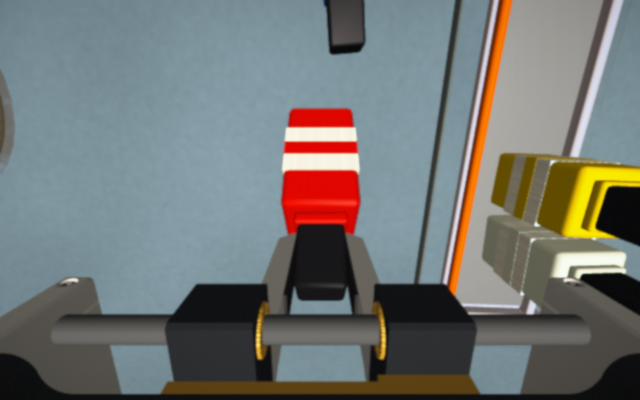

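Red is held at (320,260) but its body is tilted forward, because friction kept it from swinging all the way. I'll measure the tilt.

```bash
sed -i 's/,75,255,-1); m&=q/,160,255,-1); m\&=q/' h.py
python3 - <<'E'
from h import *
ci=bot.camera_info('wrist'); im=cv2.imread('pics/w6.png')[:,:,::-1].copy()
import h
h.HW=lambda l: .0005*((l['p'][1]-119)**2+l['p'][2]**2)
hang(ci,im,'red')
E
```

```text
tilt -0.6725038915524639 grip-from-base 115.80770705137255 off [ 0.49389893 -5.16775488] 0.5660445340527764 box (281, 108, 185, 187)
```

```bash
sed -i 's/,160,255,-1); m&=q/,105,255,-1); m\&=q/' h.py
python3 - <<'E'
from h import *
ci=bot.camera_info('wrist'); im=cv2.imread('pics/w6.png')[:,:,::-1].copy()
import h
h.HW=lambda l: .0005*((l['p'][1]-119)**2+l['p'][2]**2)
hang(ci,im,'red')
E
python3 -m crank '0 0 0 0;0 0 0 0;0 0 0 0;0 0 0 0' - 3
python3 - <<'E'
from h import *
import h
h.HW=lambda l: .0005*((l['p'][1]-119)**2+l['p'][2]**2)
st()
ci,im=snap('wrist','w7.png');hang(ci,im,'red')
E
```

```text
tilt -0.4921638622662985 grip-from-base 124.27361701982926 off [-2.380476    0.73998175] 0.10725078132896686 box (281, 120, 79, 115)
time: 16.77
tcp_pos: [434.6, -78.9, 126.9]
orientation: [-2.144, -2.296, 0.0]
contact_force: [0.1, 0.3, -2.0]
width: 29.8
grip_force: 3.0
16.77 [434.6 -78.9 126.9] [[-0.068, 0.998, -0.0], [0.998, 0.068, 0.0], [0.0, -0.0, -1.0]] [-0.34  0.14  1.9  -0.    1.11 -0.41] 29.842463543919287 2.9999902099370956 [ 0.1  0.3 -2. ]
tilt -0.09605953517071145 grip-from-base 124.8042879824918 off [-1.90752328  0.70155294] 0.31475183895933845 box (285, 167, 71, 69)
```

At 3 N red swung almost upright. I'll touch its base on the bench to square it, then grip firmly and carry it over.

```bash
python3 -m crank '0 0 1 0;0 0 1.8 0;0 0 2.3 0;0 0 2.6 0;0 0 2.8 0;0 0 2.8 0';python3 -m crank '0 0 0 0;0 0 0 0;0 0 0 0;0 0 -4 0;0 0 -8 0;0 0 -8 0;0 0 -8 0' - 14
python3 - <<'E'
from h import *
import h
h.HW=lambda l: .0005*((l['p'][1]-119)**2+l['p'][2]**2)
st()
ci,im=snap('wrist','w8.png');hang(ci,im,'red')
E
```

```text
time: 17.58
tcp_pos: [434.5, -78.9, 99.1]
orientation: [-2.144, -2.296, 0.0]
contact_force: [-1.6, 0.6, 1.7]
width: 29.9
grip_force: 3.0
time: 18.45
tcp_pos: [433.9, -78.6, 177.9]
orientation: [-2.143, -2.295, 0.001]
contact_force: [-0.2, 0.1, -2.0]
width: 29.7
grip_force: 14.0
18.45 [433.9 -78.6 177.9] [[-0.068, 0.998, -0.002], [0.998, 0.068, 0.001], [0.001, -0.002, -1.0]] [-0.34  0.09  1.81  0.    1.24 -0.41] 29.67247704415906 13.99981364607811 [-0.2  0.1 -2. ]
tilt -0.06796744146912755 grip-from-base 123.68303355749833 off [-5.17051613  0.14184716] 0.2770299400483791 box (284, 167, 74, 72)
```

```bash
python3 -m crank '6 0.4 0 0;11.5 0.8 0 0.2;11.5 0.8 0 0.2;10.2 19.4 0 0.2;10.2 19.4 0 0.2;10.2 19.4 0 0.2;10.2 19.4 0 0.2;10.2 19.4 0 0.2';python3 -m crank '0 0 2 0;0 0 4 0;0 0 4 0' ;python3 - <<'E'
from h import *
st()
snap('wrist','w9.png')
ci,im=snap('scene','s9.png');a=cv2.resize(im[170:300,250:430,::-1],None,fx=3,fy=3);w=cv2.imread('pics/w9.png')
cv2.imwrite('pics/c9.png',np.hstack([a,cv2.resize(w[100:300,200:440],None,fx=1,fy=1.95)]))
E
```

```text
time: 19.5
tcp_pos: [619.8, 35.2, 176.9]
orientation: [-2.182, -2.255, 0.006]
contact_force: [0.1, -0.3, -2.0]
width: 29.7
grip_force: 14.0
time: 19.88
tcp_pos: [618.0, 35.8, 137.7]
orientation: [-2.182, -2.256, 0.005]
contact_force: [0.1, -0.2, -1.0]
width: 29.8
grip_force: 14.0
19.88 [618.   35.8 137.7] [[-0.033, 0.999, -0.005], [0.999, 0.033, -0.0], [0.0, -0.005, -1.0]] [-0.05  0.39  1.51 -0.    1.25 -0.09] 29.791669755081106 13.99968221783638 [ 0.1 -0.2 -1. ]
```

View pics/c9.png

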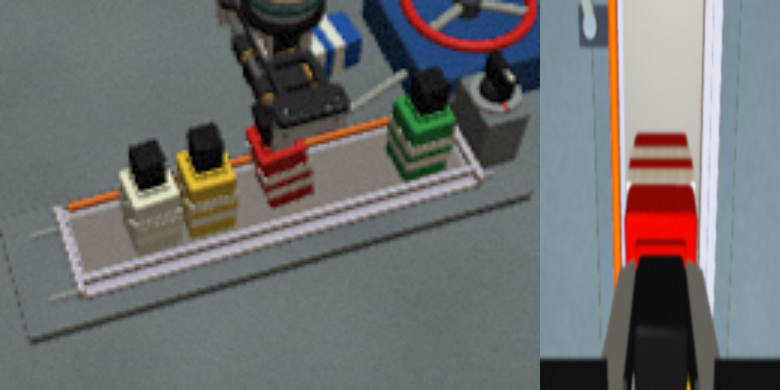

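Red is over the lane between yellow and green, leaning slightly with its base towards +y. I'll lower it at 3 N so the floor squares it, then release.

```bash
python3 -m crank '0 0 0.2 0;0 0 0.4 0;0 0 0.6 0;0 0 0.7 0;0 0 0.8 0;0 0 0.8 0' - 3;python3 -m crank '0 0 0 0;0 0 0 0;0 0 0 0;0 0 0 0;0 0 0 0' 100;python3 -m crank '0 0 -4 0;0 0 -8 0;0 0 -8 0;0 -15 -8 0;0 -15 -8 0;0 -15 -8 0;0 -15 -8 0' 60;python3 - <<'E'
from h import *
st()
ci,im=snap('wrist','w10.png'); fit(ci,im,'blue',437,153,rad=120)
look('wrist',ci,['ink_red','ink_blue','ink_yellow'])
ci,im=snap('scene','s10.png');look('scene',ci,['ink_yellow','ink_red','ink_blue']);a=cv2.resize(im[170:300,250:430,::-1],None,fx=3,fy=3);w=cv2.imread('pics/w10.png')
cv2.imwrite('pics/c10.png',np.hstack([a,cv2.resize(w[0:300,200:440],None,fx=1,fy=1.3)]))
E
```

```text
time: 20.72
tcp_pos: [621.2, 36.2, 131.3]
orientation: [2.184, 2.258, 0.0]
contact_force: [-0.8, -0.2, 1.3]
width: 30.0
grip_force: 3.0
time: 21.35
tcp_pos: [621.2, 36.1, 131.0]
orientation: [2.184, 2.258, -0.0]
contact_force: [0.6, -0.6, 0.6]
width: 57.2
grip_force: 0.0
time: 22.22
tcp_pos: [469.2, 31.2, 210.5]
orientation: [-2.183, -2.258, 0.001]
contact_force: [0.4, 0.7, 0.6]
width: 72.0
grip_force: 0.0
22.23 [469.2  31.2 210.5] [[-0.034, 0.999, -0.001], [0.999, 0.034, 0.0], [0.0, -0.001, -1.0]] [-0.08  0.11  1.7  -0.    1.33 -0.12] 72.0487548912023 0.0 [0.4 0.7 0.6]
blue body 429.7 175.0 yaw -81.4 capgrip [440.6 102.8] 1-iou 0.232
wrist ink_red 0.61 [606.  63. 120.] [465. 181.]
wrist ink_red 0.27 [598. 127.  33.] [432. 113.]
wrist ink_blue 0.98 [435. 150.  46.] [294.  86.]
wrist ink_yellow 0.8 [611. -21. 108.] [451. 256.]
scene ink_yellow 0.83 [640. -44. 123.] [318. 229.]
scene ink_red 0.75 [636.  47. 119.] [347. 222.]
scene ink_blue 0.95 [448. 139.  47.] [353. 186.]
```

View pics/c10.png

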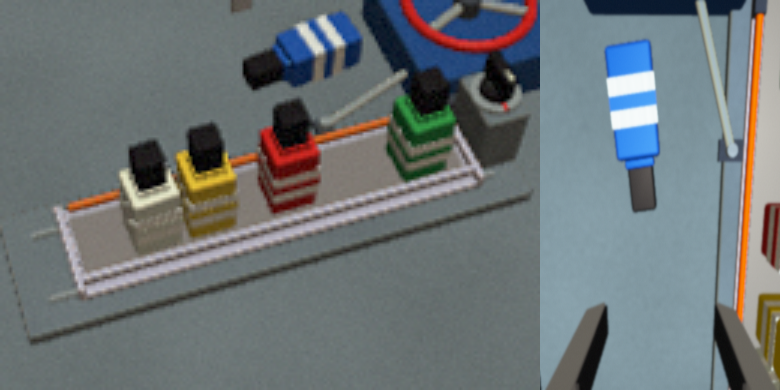

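Red stands in the lane at crop (290,165). Blue lies at right-crop (635,110) with its cap at (642,188). The gearbox got into the blue mask, so I'll refit with a tighter one.

Run:
```python
from h import *
ci=bot.camera_info('wrist'); im=cv2.imread('pics/w10.png')[:,:,::-1].copy()
im[:22]=0
fit(ci,im,'blue',435,150,rad=80)
# cap top end centre & edges, z=40
s=lambda u,v:((u-540)+200,v/1.3)
for uv in((632,211),(655,207)): print(ray(ci,s(*uv),40).round(1))
```

```text
blue body 436.5 156.5 yaw -81.9 capgrip [446.8  84.2] 1-iou 0.08
[435.8  63.7  40. ]
[463.7  68.3  40. ]
```

```bash
python3 -m crank '5.5 -2.1 4 -0.62;5.5 -2.1 10 -0.62;5.5 -2.1 15 -0.62;5.5 -2.1 18 -0.62;5.5 -2.1 20.4 -0.62;5.5 -2.1 20.4 -0.62;5.5 -2.1 20.4 -0.62;5.5 -2.1 20.4 -0.62' 100 5;python3 -m crank '0 0 0 0;0 0 0 0;0 0 0 0;0 0 0 0;0 0 0 0;0 0 0 0;0 0 0 0;0 0 0 0' 255 5;python3 -m crank '0 0 -2 0;0 0 -4 0;0 0 -6 0;0 0 -8 0;0 0 -10 0;0 0 -11 0;0 0 -12 0;0 0 -12 0';python3 -m crank '0 0 0 0;0 0 0 0;0 0 0 0;0 0 0 0;0 0 0 0;0 0 0 0' - 3;python3 - <<'E'
from h import *
st()
ci,im=snap('wrist','w11.png');hang(ci,im,'blue')
E
```

```text
time: 23.62
tcp_pos: [449.7, 85.4, 8.1]
orientation: [2.057, 2.372, 0.003]
contact_force: [0.4, -0.7, 0.3]
width: 56.7
grip_force: 0.0
time: 24.62
tcp_pos: [448.2, 85.2, 7.1]
orientation: [-2.058, -2.373, 0.001]
contact_force: [-1.6, -2.1, 5.2]
width: 30.5
grip_force: 5.0
time: 25.62
tcp_pos: [448.8, 85.4, 127.2]
orientation: [2.058, 2.373, 0.001]
contact_force: [0.1, -0.3, -2.6]
width: 30.3
grip_force: 5.0
time: 26.38
tcp_pos: [448.4, 85.3, 127.1]
orientation: [2.058, 2.373, -0.0]
contact_force: [0.1, 0.4, -1.9]
width: 30.2
grip_force: 3.0
26.38 [448.4  85.3 127.1] [[-0.141, 0.99, 0.0], [0.99, 0.141, -0.0], [-0.0, 0.0, -1.0]] [ 0.04  0.16  1.87 -0.    1.11 -0.11] 30.175306432408203 2.9998473823070526 [ 0.1  0.4 -1.9]
tilt -0.1000744131274395 grip-from-base 145.8743875474991 off [-12.98948618   0.03798368] 0.05592566619915851 box (285, 151, 72, 85)
```

```bash
python3 -m crank '0 0 1 0;0 0 1.8 0;0 0 2.3 0;0 0 2.6 0;0 0 2.8 0;0 0 2.8 0;0 0 2.8 0';python3 -m crank '0 0 0 0;0 0 0 0;0 0 -4 0;0 0 -8 0;3 0.4 -8 0;3 0.4 -8 0.6;3 0.4 -8 0.6;3 0.4 -8 0.6' - 14;python3 -m crank '-1.6 5.8 0 0;-2.6 16.6 0 0;-2.6 16.6 0 0;-2.6 16.6 0 0;-2.6 16.6 0 0;-2.6 16.6 0 0';  python3 - <<'E'
from h import *
st()
ci,im=snap('wrist','w12.png');hang(ci,im,'blue')
ci,im=snap('scene','s12.png');look('scene',ci,['ink_blue'])
E
```

```text
time: 27.3
tcp_pos: [448.3, 85.3, 99.0]
orientation: [-2.058, -2.373, 0.0]
contact_force: [-1.3, -1.0, 2.2]
width: 30.2
grip_force: 3.0
time: 28.3
tcp_pos: [448.0, 115.5, 178.5]
orientation: [-2.178, -2.263, 0.001]
contact_force: [-0.2, -0.5, -1.9]
width: 30.0
grip_force: 14.0
time: 29.05
tcp_pos: [613.6, 95.8, 179.1]
orientation: [-2.179, -2.262, 0.001]
contact_force: [0.3, 0.2, -2.5]
width: 29.7
grip_force: 14.0
29.05 [613.6  95.8 179.1] [[-0.038, 0.999, -0.001], [0.999, 0.038, -0.0], [-0.0, -0.001, -1.0]] [ 0.04  0.36  1.44 -0.    1.34  0.01] 29.727422705924702 13.999683558940887 [ 0.3  0.2 -2.5]
tilt -0.05745547051330952 grip-from-base 137.01096536001882 off [-17.87709128   0.42912795] 0.0560366785532348 box (284, 153, 74, 86)
scene ink_blue 0.63 [634.  98. 165.] [363. 208.]
```

```bash
python3 -m crank '2 0.5 0 0.05;2 0.5 0 0.05;2 0.5 2 0.05;2 0.5 4 0.05;2 0.5 4 0.05';python3 -m crank '0 0 0.2 0;0 0 0.4 0;0 0 0.6 0;0 0 0.7 0;0 0 0.8 0;0 0 0.8 0' - 3;python3 -m crank '0 0 0 0;0 0 0 0;0 0 0 0;0 0 0 0;0 0 0 0' 100;python3 -m crank '0 0 -4 0;0 0 -8 0;0 0 -9 0;0 -4 -12 0;0 -8 -16 0;0 -8 -16 0;0 -8 -16 0' 60;python3 - <<'E'
from h import *
st()
ci,im=snap('wrist','w13.png')
look('wrist',ci,['knob_grip','ink_blue','ink_green'])
ci,im=snap('scene','s13.png');look('scene',ci,['ink_blue','ink_red','knob_grip','handle_grip']);a=cv2.resize(im[150:280,280:460,::-1],None,fx=3,fy=3);w=cv2.imread('pics/w13.png')
cv2.imwrite('pics/c13.png',np.hstack([a,cv2.resize(w[0:200,340:600],None,fx=1,fy=1.95)]))
E
```

```text
time: 29.82
tcp_pos: [617.5, 115.2, 137.6]
orientation: [-2.188, -2.251, 0.005]
contact_force: [-0.7, 0.8, -1.9]
width: 29.9
grip_force: 14.0
time: 30.58
tcp_pos: [619.3, 115.9, 131.3]
orientation: [2.189, 2.253, 0.0]
contact_force: [-0.3, -0.1, -0.7]
width: 29.9
grip_force: 3.0
time: 31.2
tcp_pos: [619.3, 116.0, 131.0]
orientation: [2.19, 2.253, -0.0]
contact_force: [0.9, 1.1, -0.4]
width: 57.0
grip_force: 0.0
time: 32.08
tcp_pos: [539.3, 113.6, 289.8]
orientation: [-2.189, -2.252, 0.001]
contact_force: [0.8, 0.1, -0.2]
width: 71.7
grip_force: 0.0
32.08 [539.3 113.6 289.8] [[-0.028, 1.0, -0.001], [1.0, 0.028, -0.0], [-0.0, -0.001, -1.0]] [ 0.08  0.2   1.4  -0.    1.54  0.05] 71.67943180267063 0.0 [ 0.8  0.1 -0.2]
wrist knob_grip 0.58 [595. 231.  43.] [363.  96.]
wrist ink_blue 0.67 [610.  77. 117.] [374. 218.]
wrist ink_blue 0.56 [602. 151. 131.] [375. 162.]
wrist ink_green 0.83 [608. 205. 128.] [383. 114.]
scene ink_blue 0.79 [631. 137. 118.] [374. 214.]
scene ink_red 0.34 [619. 278. 126.] [414. 199.]
scene knob_grip 0.64 [648.  68.  39.] [353. 238.]
scene handle_grip 0.63 [474. 317.  94.] [405. 171.]
```

View pics/c13.png

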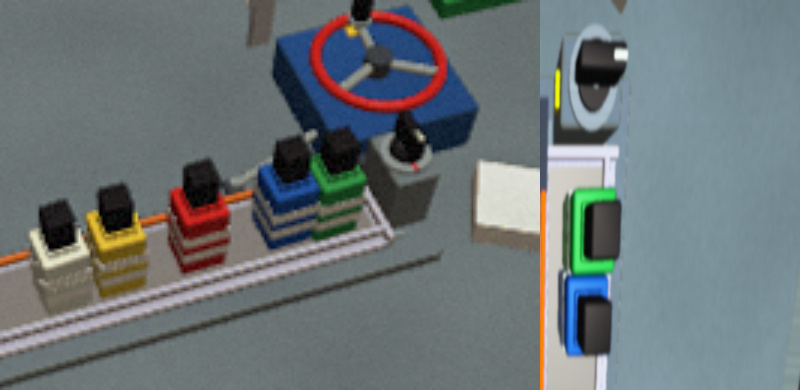

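All five bottles stand in the lane: white, yellow, red, blue and green. The knob is at right-crop (600,65) with its bar roughly along x. I'll hover near it to measure.

```bash
python3 -m crank '6 3 0 0;12.4 6.5 0 0;12.4 6.5 0 0;12.4 6.5 0 0;12.4 6.5 0 0'|head -2;python3 - <<'E'
from h import *
ci,im=snap('wrist','w14.png')
p=proj(ci,[[617,277,150]])[0];print(p)
look('wrist',ci,['knob_grip','clamp','ratchet','hub','handle_grip'])
u,v=int(p[0]),int(p[1]); y0=max(0,v-60);x0=u-60
np.save('/tmp/o.npy',[x0,y0])
c=im[y0:y0+120,x0:x0+120,::-1]; cv2.imwrite('pics/c14.png',cv2.resize(c,None,fx=5,fy=5,interpolation=cv2.INTER_CUBIC)); print(x0,y0,c.shape)
E
```

```text
time: 33.15
tcp_pos: [600.2, 238.2, 291.2]
[336.85533046 161.59583498]
wrist knob_grip 0.59 [600. 205.  41.] [320. 198.]
wrist knob_grip 0.17 [625. -22. 119.] [333. 358.]
wrist clamp 0.74 [613. 286. 124.] [333. 151.]
wrist ratchet 0.71 [613. 284. 157.] [334. 156.]
wrist hub 0.79 [531. 292.  68.] [271. 141.]
wrist hub 0.37 [615.  79. 115.] [328. 297.]
wrist handle_grip 0.86 [468. 332.  88.] [218. 108.]
wrist handle_grip 0.53 [612. 287. 123.] [331. 150.]
276 101 (120, 120, 3)
```

View pics/c14.png

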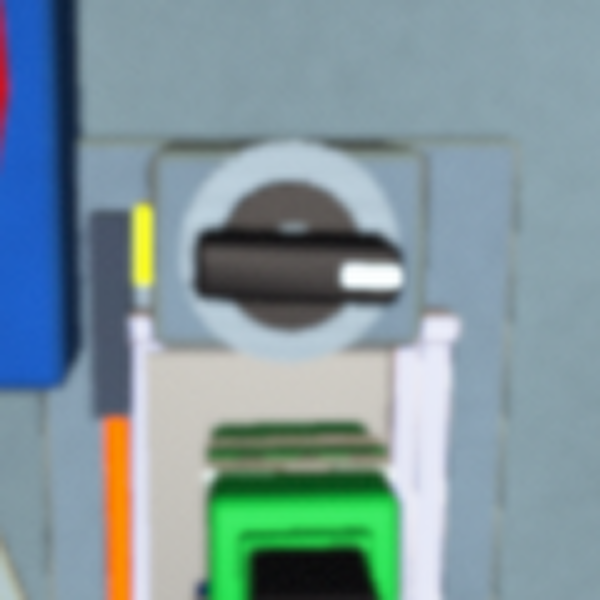

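The bar's top runs from (197,265) to (403,268), pointer to +x, so the clamp is at about 0. The flange centre is near (290,250).

Run:
```python
from h import *
st()
ci=bot.camera_info('wrist'); im=cv2.imread('pics/w14.png')
f=lambda u,v,z:ray(ci,(276+u/5-.4,101+v/5-.4),z).round(1)[:2]
print('bar ends',f(197,267,156),f(403,269,156),'edges',f(300,300,156),f(300,237,156),f(300,237,122),'flange',f(290,250,110),f(290,250,113),'foot',f(290,255,120))
ul=np.array([-.033,1]);print('lane pred',[620.5-.033*241,36+241+20])
# handwheel: handle black blob & red rim
hsv=cv2.cvtColor(im,cv2.COLOR_BGR2HSV);m=cv2.inRange(hsv,(0,150,60),(5,255,255))|cv2.inRange(hsv,(174,150,60),(180,255,255))
m[:,300:]=0;m[250:]=0
pts=cv2.findNonZero(m)[:,0];print(pts.min(0),pts.max(0))
P=np.array([ray(ci,p,92)[:2] for p in pts]);A=np.c_[P*2,np.ones(len(P))];s=np.linalg.lstsq(A,(P**2).sum(1),rcond=None)[0];print('hub',s[:2],np.sqrt(s[2]+s[0]**2+s[1]**2))
```

```text
33.45 [600.6 238.7 291.5] [[-0.027, 1.0, 0.001], [1.0, 0.027, -0.0], [-0.0, 0.001, -1.0]] [ 0.27  0.36  1.18 -0.    1.61  0.24] 71.55820112863867 0.0 [ 0.6  0.5 -0.3]
bar ends [593.1 286. ] [637.9 286.7] edges [615.8 279.4] [615.2 293. ] [617.  290.2] flange [615.3 285.9] [615.2 286.2] foot [614.9 285.7]
lane pred [612.547, 297]
[153  46] [276 173]
hub [465.20313854 326.74144394] 71.09978382165296
```

```bash
python3 -m crank '4.7 1.6 4 -8.95;4.7 1.6 8 -8.95;4.7 1.6 8 -8.95;4.7 1.6 8 -8.95;4.7 1.6 8 -8.95;4.7 1.6 8 -8.95;4.7 1.6 8 -8.95;4.7 1.6 8 -8.95' 140 25;python3 -m crank '0 0 0 0;0 0 0 0' ;python3 - <<'E'
from h import *
st()
E
```

```text
time: 34.45
tcp_pos: [615.4, 286.5, 211.3]
orientation: [0.058, 3.141, -0.0]
contact_force: [-0.5, 0.3, 0.6]
width: 42.3
grip_force: 0.0
time: 34.7
tcp_pos: [615.4, 286.7, 211.1]
orientation: [0.071, 3.141, -0.0]
contact_force: [-0.3, 0.4, 0.0]
width: 42.7
grip_force: 0.0
34.7 [615.4 286.7 211.1] [[-0.999, 0.045, 0.0], [0.045, 0.999, -0.0], [-0.0, -0.0, -1.0]] [ 0.33  0.43  1.25 -0.    1.46 -1.19] 42.72696737069646 0.0 [-0.3  0.4  0. ]
```

```bash
python3 -m crank '0 0 2 -0.35;0 0 5 -0.35;0 0 7 -0.35;0 0 8 -0.35;0 0 8 -0.35';python3 -m crank '0 0 0 0;0 0 0 0;0 0 0 0;0 0 0 0;0 0 0 0;0 0 0 0;0 0 0 0' 255 25
python3 - <<'E'
from h import *
st()
E
```

```text
time: 35.33
tcp_pos: [615.2, 286.8, 130.6]
orientation: [0.028, -3.141, 0.001]
contact_force: [-0.1, 0.7, 0.0]
width: 42.5
grip_force: 0.0
time: 36.2
tcp_pos: [616.0, 284.8, 131.9]
orientation: [-0.029, 3.14, -0.006]
contact_force: [-0.4, -5.7, 3.6]
width: 13.6
grip_force: 25.0
36.2 [616.  284.8 131.9] [[-1.0, -0.019, 0.001], [-0.019, 1.0, -0.004], [-0.001, -0.004, -1.0]] [ 0.33  0.47  1.38 -0.    1.29 -1.26] 13.579691499974683 25.000658333301544 [-0.4 -5.7  3.6]
```

```bash
python3 -m crank '0 -0.15 0 1;0 -0.15 0 2;0 -0.15 0 3;0 -0.15 0 4;0 -0.15 0 5;0 -0.15 0 6;0 -0.15 0 7;0 -0.15 0 8'; python3 -m crank '0 0 0 1;0 0 0 2;0 0 0 3;0 0 0 4;0 0 0 5;0 0 0 6;0 0 0 7;0 0 0 8'
python3 - <<'E'
from h import *
st();print(bot.get_obs()['wrist_torque'])
E
```

```text
time: 37.2
tcp_pos: [615.1, 283.7, 131.8]
orientation: [2.003, 2.418, -0.004]
contact_force: [-1.7, -4.1, 3.3]
width: 13.9
grip_force: 25.0
time: 38.2
tcp_pos: [614.0, 284.3, 131.8]
orientation: [3.089, 0.565, -0.004]
contact_force: [-3.3, -2.8, 4.9]
width: 13.7
grip_force: 25.0
38.2 [614.  284.3 131.8] [[0.935, 0.354, -0.003], [0.354, -0.935, -0.002], [-0.003, 0.001, -1.0]] [ 0.33  0.47  1.38 -0.    1.29  1.54] 13.686628299964578 24.997654259204865 [-3.3 -2.8  4.9]
[-0.61570914  0.57998142  0.03007647]
```

```bash
python3 -m crank '0 0 0 0.8;0 0 0 1.6;0 0 0 2.4'|head -3; python3 -c "
from h import *
print(bot.get_obs()['wrist_torque'])"; python3 -m crank '0 0 0 0.8;0 0 0 1.6;0 0 0 2.4;0 0 0 2.4'
python3 - <<'E'
from h import *
st();print(bot.get_obs()['wrist_torque'])
E
```

```text
time: 38.58
tcp_pos: [613.9, 284.7, 131.8]
orientation: [3.139, -0.087, -0.004]
[-0.45715416  0.60080085  0.04633396]
time: 39.08
tcp_pos: [614.0, 285.1, 131.8]
orientation: [3.055, -0.729, -0.003]
contact_force: [-4.8, -1.8, 6.8]
width: 13.7
grip_force: 25.0
39.08 [614.  285.1 131.8] [[0.892, -0.452, -0.002], [-0.452, -0.892, -0.001], [-0.002, 0.002, -1.0]] [0.33 0.47 1.38 0.   1.29 2.37] 13.7414149127842 25.00144511461258 [-4.8 -1.8  6.8]
[-0.33605674  0.81275034 -0.02607729]
```

```bash
python3 -m crank '0 0 0 0;0 0 0 0;0 0 0 0;0 0 0 0' 140; python3 -m crank '0 0 -5 0;0 0 -10 0;0 0 -16 -1;0 0 -16 -2;0 0 -16 -3;0 0 -16 -4;0 0 -16 -5;0 0 -16 -6'|head -2;  python3 -m crank '0 0 0 -1;0 0 0 -2;0 0 0 -3;0 0 0 -4;0 0 0 -5;0 0 0 -5.8;0 0 0 -5.8'|head -2
python3 - <<'E'
from h import *
st()
E
```

```text
time: 39.58
tcp_pos: [615.6, 285.5, 130.8]
orientation: [-3.055, 0.731, -0.0]
contact_force: [-0.8, 0.9, 0.3]
width: 42.3
grip_force: 0.0
time: 40.58
tcp_pos: [615.5, 285.5, 290.9]
time: 41.45
tcp_pos: [615.5, 285.4, 290.9]
41.45 [615.5 285.4 290.9] [[-0.017, 1.0, -0.0], [1.0, 0.017, -0.0], [-0.0, -0.0, -1.0]] [ 0.33  0.41  1.1  -0.    1.64  0.31] 42.551306136302635 0.0 [-0.  -0.7  0.1]
```

```bash
python3 -m crank '-4.6 -1.5 0 0;-4.6 -1.5 0 0;-4.6 -1.5 0 0'|head -2
python3 - <<'E'
from h import *
st()
ci,im=snap('wrist','w15.png')
hsv=cv2.cvtColor(im,cv2.COLOR_RGB2HSV); m=cv2.inRange(hsv,(0,0,225),(180,25,255))
n,l,s,c=cv2.connectedComponentsWithStats(m)
for k in range(1,n):
    w=ray(ci,c[k],156)[:2]; d=w-[615.4,286]
    if np.hypot(*d)<45 and s[k,4]>5: print('white',w.round(1),s[k,4],'r',np.hypot(*d).round(1),'ang',np.degrees(np.arctan2(d[1],d[0])).round(1))
look('wrist',ci,['hub','handle_grip','ratchet','clamp'])
m=cv2.inRange(hsv,(0,150,60),(5,255,255))|cv2.inRange(hsv,(174,150,60),(180,255,255));m[:,320:]=0;m[260:]=0
pts=cv2.findNonZero(m)[:,0];print(pts.min(0),pts.max(0))
ci2,i2=snap('scene','s15.png');look('scene',ci2,['handle_grip','hub','ink_blue','ink_green','ink_red','ink_yellow','ink_white'])
cv2.imwrite('pics/c15.png',cv2.resize(im[40:260,150:430,::-1],(800,600)))
E
```

```text
time: 41.82
tcp_pos: [601.6, 239.5, 291.3]
41.83 [601.6 239.5 291.3] [[-0.017, 1.0, 0.001], [1.0, 0.017, 0.001], [0.001, 0.001, -1.0]] [0.27 0.36 1.18 0.   1.61 0.25] 42.5344993995231 0.0 [ 0.  -0.2 -0.4]
white [600.4 291.6] 40 r 16.0 ang 159.5
wrist hub 0.92 [523. 295.  74.] [263. 141.]
wrist hub 0.53 [612. 286. 156.] [331. 155.]
wrist handle_grip 0.63 [464. 331.  91.] [213. 111.]
wrist ratchet 0.88 [615. 285. 157.] [334. 156.]
wrist clamp 0.8 [616. 281. 123.] [333. 156.]
[152  49] [318 175]
scene handle_grip 0.97 [476. 318.  93.] [406. 172.]
scene hub 0.9 [632. 137.  37.] [371. 230.]
scene ink_blue 0.92 [636. 141. 117.] [375. 215.]
scene ink_green 0.68 [639. 201. 128.] [394. 209.]
scene ink_green 0.48 [479. 320.  95.] [406. 172.]
scene ink_red 0.59 [633.  49. 119.] [347. 221.]
scene ink_yellow 0.92 [641. -44. 121.] [318. 230.]
scene ink_white 0.59 [ 643. -102.  123.] [300. 235.]
```

The pointer has moved from about 1° to about 157°, so the clamp is at its stop with roughly 0.5 to 0.6 rad of slip. Next I'll measure the handwheel handle from above.

```bash
python3 -m crank '2.3 -6 0 0;2.3 -12 0 0;2.3 -17 0 0;2.3 -17 0 0;2.3 -17 0 0;2.3 -17 0 0' 0 20|head -2
cat > hd.py <<'E'
from h import *
st()
ci,im=snap('wrist','w16.png')
hsv=cv2.cvtColor(im,cv2.COLOR_RGB2HSV)
m=cv2.inRange(hsv,(0,150,60),(5,255,255))|cv2.inRange(hsv,(174,150,60),(180,255,255));m[270:]=0
n,l,s,c=cv2.connectedComponentsWithStats(m); k=[i for i in range(1,n) if s[i,4]>40]; print(s[k].tolist())
pts=np.argwhere(np.isin(l,k))[:,::-1]
P=np.array([ray(ci,p,92)[:2] for p in pts]);A=np.c_[P*2,np.ones(len(P))];q=np.linalg.lstsq(A,(P**2).sum(1),rcond=None)[0];print('hub',q[:2],np.sqrt(q[2]+q[0]**2+q[1]**2))
p=proj(ci,[[404,324,127]])[0];print('exp px',p)
d=cv2.inRange(hsv,(0,0,0),(180,255,70)); g=np.zeros_like(d);cv2.circle(g,tuple(int(v) for v in p),45,255,-1);d&=g
n,l,s,c=cv2.connectedComponentsWithStats(d); 
k=1+np.argmax(s[1:,4]); print('dark',[ (a.tolist(),b.round(0).tolist()) for a,b in zip(s[1:],c[1:]) if a[4]>30])
A=(l==k).astype(np.uint8)
a=np.linspace(0,6.28,40);B=np.vstack([np.c_[12*np.cos(a),12*np.sin(a),0*a+z] for z in(101,152)])
def cost(p):
    C=np.zeros_like(A);cv2.fillConvexPoly(C,cv2.convexHull(np.round(proj(ci,B+[p[0],p[1],0])*16).astype(np.int32)),1,shift=4);return 1-(A&C).sum()/(A|C).sum()
b=min((minimize(cost,[404+i,324+j],method='Nelder-Mead',options=dict(initial_simplex=np.array([[404+i,324+j],[412+i,324+j],[404+i,332+j]]))) for i in(-8,0,8) for j in(-8,0,8)),key=lambda r:r.fun);print('handle',b.x,b.fun)
look('wrist',ci,['handle_grip'])
E
python3 hd.py
```

```text
time: 43.22
tcp_pos: [432.3, 259.0, 290.8]
43.23 [432.3 259.  290.8] [[-0.018, 1.0, 0.0], [1.0, 0.018, -0.0], [-0.0, 0.0, -1.0]] [ 0.4   0.13  1.49 -0.    1.52  0.38] 93.28501287876011 0.0 [0.4 0.4 0.3]
[[287, 69, 119, 123, 3084]]
hub [462.78365286 326.14367051] 70.97551785086844
exp px [297.38649593 135.85079747]
dark [([285, 122, 21, 20, 170], [294.0, 133.0])]
handle [402.44348145 327.97711182] 0.6367521367521367
wrist handle_grip 0.66 [469. 331.  89.] [351. 130.]
```

Run:
```python
from h import *
ci=bot.camera_info('wrist'); im=cv2.imread('pics/w16.png')[:,:,::-1]
print(im[108:166:3,270:326:3].max(2)); print(im[108:166:3,270:326:3,0].astype(int)-im[108:166:3,270:326:3,2])
print(ray(ci,(295.5,132),152))
```

```text
[[170 172 169 157 196 199 190 223 250 248 204 185 199 199 197 197 197 197
  196]
 [173 172 170 156 197 199 140 242 252 237 142 199 196 197 197 197 199 198
  197]
 [172 173 174 156 197 199 199 249 249 212 171 199 197 196 198 197 195 197
  196]
 [175 174 172 149 196 194 221 250 245 168 198 198 198 198 200 198 197 198
  195]
 [173 174 174 148 195 179 228 238 178 161 202 199 197 198 199 199 198 197
  194]
 [174 174 173 149 196 167  96  72  79  61  51 151 192 198 198 198 198 197
  195]
 [174 173 172 148 191  92  70  83  91  96  73  39 177 171 187 185 184 188
  193]
 [176 176 176 181 165  53  69  81  89  93  93  40 136 197 202 201 198 196
  194]
 [176 176 175 242 244  57  66  76  86  88  88  50 127 198 200 203 205 206
  207]
 [175 174 173 236 251  83  58  68  76  77  77  42 180 155 155 162 170 175
  180]
 [174 175 175 226 245 155  50  58  65  66  60 147 206 203 200 199 198 190
  185]
 [175 174 172 158 184 170 172  97  60  69 162 206 206 205 202 200 201 203
  200]
 [173 171 171 158 184 177 236 251 231 146 204 204 203 202 200 200 202 199
  198]
 [173 172 171 158 182 195 220 250 246 175 205 2
[... 1862 characters left out ...]
  237   89 -173 -176 -174 -172
  -171 -172 -171 -170 -169]
 [ -34  -32  -33  -37 -146 -171   55  242  221  192 -135 -174 -174 -172
  -170 -170 -171 -170 -169]
 [ -34  -34  -34  -37 -143 -176  -86  230  216  238  -30 -173 -173 -173
  -173 -171 -170 -171 -173]
 [ -34  -34  -34  -36 -136 -175 -154  163  230  234  112 -157 -174 -177
  -175 -172 -171 -171 -173]
 [ -33  -33  -34  -36 -134 -175 -172   22  241  215  236   -9 -173 -174
  -173 -172 -169 -172 -172]
 [ -33  -33  -34  -34 -125 -177 -176 -134  181  228  226  194 -106 -174
  -173 -172 -170 -169 -172]
 [ -34  -32  -32  -34 -117 -173 -176 -176  -46  233  219  239  106 -156
  -174 -173 -169 -170 -171]]
[403.61790909 329.02116655 152.        ]
```

```bash
python3 -m crank '3.5 -2 4 0;7 -2.9 9 0;7 -2.9 13 0;7 -2.9 16 0;7 -2.9 17.9 0;7 -2.9 17.9 0;7 -2.9 17.9 0' 120 20|head -2;python3 -m crank '0 0 0 0;0 0 0 0;0 0 0 0;0 0 0 0;0 0 0 0;0 0 0 0' 255 20
python3 - <<'E'
from h import *
st()
E
```

```text
time: 44.2
tcp_pos: [401.6, 328.8, 112.6]
time: 44.95
tcp_pos: [401.7, 328.7, 112.6]
orientation: [2.2, 2.241, 0.003]
contact_force: [4.1, -0.1, 3.9]
width: 23.3
grip_force: 20.0
44.95 [401.7 328.7 112.6] [[-0.019, 1.0, 0.002], [1.0, 0.019, 0.001], [0.001, 0.002, -1.0]] [ 0.55  0.26  1.77 -0.    1.11  0.53] 23.34272309299822 20.000291168689728 [ 4.1 -0.1  3.9]
```

```bash
cat > arc.py <<'E'
import sys
from h import *
# hub x y, start phi deg, step, n ; printed shifts in tool cm from the commanded point at start phi
hx,hy,p0,dp,n=map(float,sys.argv[1:6]); yaw=np.radians(91.1)
tx=np.array([np.cos(yaw),np.sin(yaw)]);ty=np.array([tx[1],-tx[0]])
c=lambda p:np.array([hx+62*np.cos(np.radians(p)),hy+62*np.sin(np.radians(p))])
s=np.array(list(map(float,sys.argv[6:8]))) if len(sys.argv)>7 else c(p0)
print(';'.join('%.1f %.1f 0 0'%tuple(np.array([(c(p0-dp*(i+1))-s)@tx,(c(p0-dp*(i+1))-s)@ty])/10) for i in range(int(n))))
E
python3 arc.py 464 327.5 179 14 8 401.7 328.7
```

```text
1.5 0.3 0 0;2.9 0.9 0 0;4.1 1.8 0 0;5.0 3.0 0 0;5.7 4.3 0 0;5.9 5.8 0 0;5.9 7.3 0 0;5.4 8.8 0 0
```

```bash
python3 -m crank '1.5 0.3 0 0;2.9 0.9 0 0;4.1 1.8 0 0;5.0 3.0 0 0'; python3 -m crank '0.7 1.3 0 0;0.9 2.8 0 0;0.9 4.3 0 0;0.4 5.8 0 0'; python3 -m crank '0 0 0 0;0 0 0 0'
```

```text
time: 45.45
tcp_pos: [427.4, 375.7, 112.5]
orientation: [2.198, 2.242, -0.014]
contact_force: [-2.3, -9.5, 11.3]
width: 23.9
grip_force: 20.0
time: 45.95
tcp_pos: [482.9, 384.2, 112.5]
orientation: [-2.196, -2.237, 0.01]
contact_force: [-8.5, 0.0, 9.3]
width: 23.8
grip_force: 20.0
time: 46.2
tcp_pos: [485.9, 383.2, 112.6]
orientation: [-2.2, -2.241, 0.006]
contact_force: [-1.9, -3.7, 6.5]
width: 24.0
grip_force: 20.0
```

```bash
python3 arc.py 464 325.6 67 14 8 488.7 384.4
```

```text
-1.0 1.2 0 0;-2.0 2.3 0 0;-3.3 3.1 0 0;-4.8 3.5 0 0;-6.3 3.6 0 0;-7.8 3.3 0 0;-9.1 2.7 0 0;-10.3 1.7 0 0
```

```bash
python3 -m crank '-1.0 1.2 0 0;-2.0 2.3 0 0;-3.3 3.1 0 0;-4.8 3.5 0 0;-6.3 3.6 0 0;-7.8 3.3 0 0;-9.1 2.7 0 0;-10.3 1.7 0 0';python3 -m crank '0 0 0 0;0 0 0 0'; python3 arc.py 464 325.6 -45 14 8; python3 -c "
from h import *
st()"
```

```text
time: 47.2
tcp_pos: [509.8, 283.8, 112.7]
orientation: [2.201, 2.24, 0.014]
contact_force: [6.2, 4.8, 0.2]
width: 23.8
grip_force: 20.0
time: 47.45
tcp_pos: [507.4, 281.4, 112.6]
orientation: [2.2, 2.241, 0.001]
contact_force: [3.4, -2.3, 4.9]
width: 23.6
grip_force: 20.0
-0.9 -1.2 0 0;-1.5 -2.6 0 0;-1.7 -4.1 0 0;-1.6 -5.6 0 0;-1.1 -7.0 0 0;-0.3 -8.3 0 0;0.8 -9.3 0 0;2.2 -10.1 0 0
47.45 [507.4 281.4 112.6] [[-0.019, 1.0, 0.002], [1.0, 0.019, -0.0], [-0.0, 0.002, -1.0]] [ 0.39  0.35  1.64 -0.    1.15  0.37] 23.55691021553706 20.00047266483307 [ 3.4 -2.3  4.9]
```

```bash
python3 -m crank '-0.9 -1.2 0 0;-1.5 -2.6 0 0;-1.7 -4.1 0 0;-1.6 -5.6 0 0;-1.1 -7.0 0 0;-0.3 -8.3 0 0;0.8 -9.3 0 0;2.2 -10.1 0 0';python3 arc.py 464 325.6 -157 11.5 2;python3 -c "
from h import *
st()"
```

```text
time: 48.45
tcp_pos: [406.7, 300.5, 112.6]
orientation: [2.196, 2.24, 0.001]
contact_force: [8.9, -3.8, 2.7]
width: 23.6
grip_force: 20.0
1.2 -0.3 0 0;2.4 -0.4 0 0
48.45 [406.7 300.5 112.6] [[-0.02, 1.0, 0.004], [1.0, 0.02, -0.003], [-0.003, 0.004, -1.0]] [ 0.5   0.24  1.8  -0.    1.1   0.48] 23.568484627370385 19.999698400497437 [ 8.9 -3.8  2.7]
```

```bash
python3 -m crank '1.2 -0.3 0 0;2.4 -0.4 0 0;2.4 -0.4 0 0;2.4 -0.4 0 0;2.4 -0.4 0 0';python3 -m crank '0 0 0 0;0 0 0 0;0 0 0 0;0 0 0 0' 120; python3 -m crank '0 0 -6 0;0 0 -12 0;-7 3 -18 0;-7 3 -18 0;-7 3 -18 0;-7 3 -18 0'; sed 's/w16/w17/' hd.py > hd2.py; python3 hd2.py
python3 - <<'E'
from h import *
ci=bot.camera_info('wrist');im=cv2.imread('pics/w17.png')[:,:,::-1].copy()
hsv=cv2.cvtColor(im,cv2.COLOR_RGB2HSV)
for nm,m in(('dark',(cv2.inRange(hsv,(0,0,0),(180,255,110)))),('yellow',cv2.inRange(hsv,(22,110,100),(35,255,255)))):
    m[:90]=0;m[190:]=0;m[:,:240]=0;m[:,380:]=0
    n,l,s,c=cv2.connectedComponentsWithStats(m)
    for k in range(1,n):
        if s[k,4]>15: print(nm,s[k],c[k].round(1),ray(ci,c[k],152 if nm=='dark' else 70).round(1))
ci2,i2=snap('scene','s17.png');look('scene',ci2,['ink_blue','ink_green','ink_red','ink_yellow','ink_white','solvent_can','tape_roll','note_block'])
ci,im=snap('wrist'); look('wrist',ci,['ratchet'])
E
```

```text
time: 49.08
tcp_pos: [401.6, 325.8, 112.6]
orientation: [2.199, 2.242, 0.002]
contact_force: [4.6, -1.4, 5.5]
width: 23.7
grip_force: 20.0
time: 49.58
tcp_pos: [400.0, 325.2, 111.6]
orientation: [-2.2, -2.242, 0.002]
contact_force: [0.3, 0.6, -0.0]
width: 49.4
grip_force: 0.0
time: 50.32
tcp_pos: [431.1, 256.3, 291.0]
orientation: [-2.2, -2.241, 0.002]
contact_force: [-0.2, -1.2, -0.0]
width: 49.7
grip_force: 0.0
50.33 [431.1 256.3 291. ] [[-0.019, 1.0, -0.002], [1.0, 0.019, 0.0], [0.0, -0.002, -1.0]] [0.4  0.13 1.49 0.   1.53 0.38] 49.66658093812585 0.0 [-0.2 -1.2 -0. ]
[[288, 66, 119, 125, 3089]]
hub [462.7697261  326.10464099] 70.97758941683936
exp px [298.91365627 133.48142715]
dark [([287, 122, 20, 20, 153], [296.0, 133.0])]
handle [402.92871094 327.50146484] 0.6716738197424893
wrist handle_grip 0.87 [471. 333.  90.] [353. 126.]
wrist handle_grip 0.54 [608. 283. 152.] [479. 175.]
dark [286 121  22  22 366] [295.9 131.4] [402.3 327.1 152. ]
dark [336 120  23  24 427] [347.2 131.6] [457.4 328.  152. ]
yellow [280 128   7   9  52] [282.9 131.9] [377.7 323.6  70. ]
scene ink_blue 0.66 [633. 140. 118.] [375. 215.]
scene ink_green 0.78 [638. 197. 130.] [393. 209.]
scene ink_red 0.83 [633.  50. 120.] [347. 221.]
scene ink_yellow 0.95 [639. -43. 123.] [318. 229.]
scene ink_white 0.62 [ 646. -104.  121.] [299. 236.]
scene solvent_can 0.67 [ 705. -373.  104.] [212. 280.]
scene solvent_can 0.16 [652.  68.  35.] [353. 240.]
scene tape_roll 0.83 [ 330. -446.   37.] [181. 201.]
scene note_block 0.94 [664. 412.  38.] [453. 217.]
scene note_block 0.3 [474. 321. 100.] [406. 170.]
wrist ratchet 0.97 [610. 284. 151.] [480. 174.]
```

Handle back over the mark (crank about 6.3), bottles and bystanders in place, and the arm clear of everything. Handing in.

```bash
python3 -c "
from bench import bot
print(bot.job_done())"
```

```text
the job is handed in; nothing more can be done
None
```

I handed the job in: by my camera measurements all five bottles stand in the lane, the clamp is at its stop with about 0.55–0.65 rad of slip, the handwheel made one full turn with its handle back over the yellow mark (crank about 6.33 rad), and the solvent can, tape roll and note block have not moved; no verdict was returned.

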